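# Empty the parts dish into the stock bin and log it

### The arm

A 6-joint arm with a two-finger parallel gripper is mounted at the origin on the work surface. World frame = base frame: x ahead of the robot, y to its left, z up, the work surface at z = 0. Lengths are in mm, angles in rad, forces in N, time in s.
With the tool pointing down it reaches from about 275 to 1000 mm from the base axis. Payload 8.4 kg.
Tool frame: the origin (TCP) lies at the very end of the fingers, on their centre line; the grasp point (between the pads) lies 19 mm behind it; z points along the fingers, y is the direction in which the jaws open and shut (so a half turn about z gives the same grasp; the last joint's range is limited). The gripper opens to 85 mm and grips with 20 to 120 N. Pads are 22 mm wide; open, the fingers measure 114 mm over their backs; the gripper's body (76 mm by 85 mm) begins 54 mm behind the grasp point. The pads swing forward as they close: fully open they stand 13 mm farther back than shut.
Start: joints at [1.329, 0.353, 1.633, -0, 1.155, -0.002], TCP at [148.441, 607.119, 231.281] pointing down, gripper open.
Joint ranges: [-2.63, 2.63], [-0.92, 2.1], [0.06, 2.66], [-1.3, 4.44], [0, 2.69], [-3.02, 3.02]. Speed limits (rad/s): [2.22, 2.22, 2.79, 3.14, 3.14, 3.14].

### API

Orientations are given as [roll, pitch, yaw] about the fixed x, y, z axes, in that order (R = Rz(yaw) Ry(pitch) Rx(roll)).
In Python, from rig import sense, grab_frame, get_calibration, sign_off, boxes_of, trace gives the robot as it stands.
- The arm moves only by the tool servo_tool, never from a script. Its argument "rows" is a list of rows, each a list of 3 entries, a list of its own where there are three numbers: the finger opening in mm, from 0 to 85.4, then the shift along the tool's x, y, z in mm, then the turn, a rotation vector about the tool's x, y, z in degrees. A call has 1 to 8 rows; each row shifts and turns the commanded pose from where the row before left it, along the tool's axes as they then stand; what a row does not reach is not made up. A row lasts 1/8 s, in which the tool goes at most 62.5 mm and 10.7 degrees, less where a joint would pass 70% of its speed; a pose out of reach is approached as far as the arm can. A call is refused whole if a number of a shift passes 62.5 or a number of a turn 10.7, either way. A call with a gripper value outside its range is refused whole. The fingers move at their own pace and stop on an object; "force" is the grip in N (left out, the last holds). Time passes only in rows, so rows that do not move let the fingers close. It gives the time, the measured TCP pose, the force and the opening at its end, in the units of the state.
- sense(): the state, without advancing time (a new reading comes with each control period).
- grab_frame(name): name is "scene" or "top"; returns the picture (384x512x3 uint8, blue, green, red); there is no depth.
- get_calibration(name): a dict with "intrinsics" (3x3 intrinsics, pixels), "k1" (the pictures are not rectified: a ray, as slopes to the right and down, at radius r is drawn at 1 + k1 r^2 times it, then the intrinsics apply), "world_to_cam" (4x4, takes a point from world to camera coordinates). Camera axes: x right, y down, z forward; pixel columns grow to the right and rows downward; lengths in mm; the calibration is good to about 2 mm. A picture is of the moment at which its call begins. get_calibration takes no time and is no camera call.
- sign_off(): hands the job in, once; it reports no verdict.
Trained networks look in the newest picture that a camera, given by its name, has taken for a name from the list of things; names that differ only in an ending like _2 or _b are one class to them, and where a whole thing is asked for, a point or a joint stands for the part that bears it (a point fixed in the world has none). Each returns a list of dicts, best first, with "conf" (0 to 1); they miss things now and then, are a little off and sometimes report something else, mostly with a low value. They report only what shows in the picture. A call takes as long as a camera call.
- boxes_of(camera, thing): "centre" ([x, y, z] in mm, in the coordinates of the camera as it stood for that picture, good to about 4 mm: the middle of the surface that is visible of it).
- trace(camera, thing): "mask" (384x512 bool, what is visible of it).
The state is a dict: "clock": time; "qpos": joint angles; "qvel": joint speeds; "joint_efforts": joint torques, N m; "eef_pos": TCP position; "tcp_rot": TCP orientation; "contact_force": force on the tool from outside, world axes, zero at the start; "wrist_torque": the same for the moment, N m; "opening": opening from 0.0 (shut) to 1.0 (fully open).
Only numpy, scipy, OpenCV 4.12 (cv2) and the standard library are available. Lean on these libraries where they do the work, as an engineer would, in place of code of your own. Each camera call takes 0.05 s, during which the arm holds its last target. There are 200 camera calls.

### The job

Pick up the steel parts dish (its two red lugs are there to hold it by) and tip it over the blue bin so that all four brass nuts drop into the bin, then set the dish, without dropping it, upright back on the black mat, its foot wholly on the mat. After that press the yellow key and then the green key fully down on the sloped terminal, one at a time, to log the refill. Do not press the red key, and leave the tin, the screwdriver and the wooden panel where they are.

Things in the scene. Friction and masses are not known exactly. Their poses are not given: they have to be found in the camera images.
- dish: Flared round steel dish (about 0.25 kg), open on top: foot 84 mm across, rim 156 mm across, 46 mm high, wall 4 mm leaning out 38 degrees from vertical, inner floor 5 mm up. Four nuts lie in it. Origin at the centre of the underside, z up out of the mouth. Two like red lug handles rise from the rim, on the dish's -x and +x sides.
- dish_lug_a (a point): Grip point, amid the red lug on the dish's -x side, at dish (-0.1045, 0, 0.0665). The lug is a flat plate 10 mm thick, 40 mm wide (dish y), 58 mm long, leaning 45 degrees: it rises outward from the rim along dish (-0.707, 0, 0.707) to 120 mm from the axis and 82 mm height. Pinch it across its thickness, tool tilted 45 degrees, fingers pointing down and in. Axes as the dish's.
- dish_lug_b (a point): Grip point, amid the red lug on the dish's +x side, at dish (+0.1045, 0, 0.0665). The lug is a flat plate 10 mm thick, 40 mm wide (dish y), 58 mm long, leaning 45 degrees: it rises outward from the rim along dish (+0.707, 0, 0.707) to 120 mm from the axis and 82 mm height. Pinch it across its thickness, tool tilted 45 degrees, fingers pointing down and in. Axes as the dish's.
- dish_rim (a point): Centre of the dish's mouth, 46 mm above its underside. Axes as the dish's.
- mat: Black square rubber mat with grey dots, 180 x 180 mm, 6 mm thick, fixed on the table; the dish starts standing on it. It may be left or right of the bin. Origin at the centre of the underside.
- bin: Blue open plastic bin, fixed, 220 mm along its x, 160 mm along its y, 85 mm high, wall and floor 5 mm; its rim flange stands out 3 mm. Empty at the start. Origin at the centre of the underside.
- nut0: Brass hex nut, 22 mm across flats, 25 mm across corners, 12 mm thick, 30 g, lying in the dish at the start. Origin at the centre of one flat face, z along the bore.
- nut1: Brass hex nut, 22 mm across flats, 25 mm across corners, 12 mm thick, 30 g, lying in the dish at the start. Origin at the centre of one flat face, z along the bore.
- nut2: Brass hex nut, 22 mm across flats, 25 mm across corners, 12 mm thick, 30 g, lying in the dish at the start. Origin at the centre of one flat face, z along the bore.
- nut3: Brass hex nut, 22 mm across flats, 25 mm across corners, 12 mm thick, 30 g, lying in the dish at the start. Origin at the centre of one flat face, z along the bore.
- terminal: Grey terminal on the table, fixed, 200 mm wide (y) and about 125 mm deep; its panel slopes 20 degrees, low edge (28 mm high) on its -x side, high edge (72 mm) on its +x side. Three keys in a row across it, a green display above them. It stands on the other side of the bin from the mat. Origin on the table under the panel's middle.
- key_yellow_top (a point): Centre of the top of the yellow key, a round spring key 30 mm across, standing 10 mm out of a black 46 mm collar, the +y end of the row, keys 58 mm apart; pressed along its own -z, which is square to the 20-degree panel. Its z axis points out of the panel.
- key_red_top (a point): Centre of the top of the red key, a round spring key 30 mm across, standing 10 mm out of a black 46 mm collar, the middle of the row, keys 58 mm apart; pressed along its own -z, which is square to the 20-degree panel. Its z axis points out of the panel.
- key_green_top (a point): Centre of the top of the green key, a round spring key 30 mm across, standing 10 mm out of a black 46 mm collar, the -y end of the row, keys 58 mm apart; pressed along its own -z, which is square to the 20-degree panel. Its z axis points out of the panel.
- key_yellow (a joint): Travel of the yellow key: 0 up, 0.006 m fully down (5 N); springs back.
- key_red (a joint): Travel of the red key: 0 up, 0.006 m fully down (5 N); springs back.
- key_green (a joint): Travel of the green key: 0 up, 0.006 m fully down (5 N); springs back.
- tin: Bystander: closed steel tin with a green band, 66 mm across, 100 mm high, loose. Origin at the centre of the underside.
- screwdriver: Bystander: screwdriver with a yellow handle, 200 mm long, 26 mm thick, lying loose. Origin under its middle, handle to its -x.
- panel: Bystander: wooden panel, 100 x 200 x 18 mm, loose, with three screw heads. Origin at the centre of the underside.

How it is judged:
By the outcome, as a careful person would: the job done as asked, in the order asked, and still so for the second after the job is handed in, with the robot touching nothing.
It also fails if it takes over 72 s, if anything falls off the work surface, if the arm or the gripper's body presses on something with over 40 N, if the wrist force passes 120 N, or if a joint passes its speed limit or range.

## Working session

There is one attempt and no reset: what is moved stays moved. The work goes in short steps, Python scripts to look and compute and a tool call to move; the robot and the scene stay as the last step left them, time stands still between calls to the robot, and variables do not carry over. Pictures are saved under pics/ and viewed, about 8 in all and at most 12, crops included, and the job is handed in when it is done.

Besides the shell and the picture viewer there is one more tool, called after "Call:" by a JSON object that holds its "op" and its "data". servo_tool: Moves the arm, as the interface text tells. Its arguments: {"type":"object","properties":{"rows":{"type":"array","items":{"type":"array"}},"force":{"type":"number"}},"required":["rows"]}

```bash
mkdir -p pics; ls
python3 - <<'E'
from rig import *
import cv2,numpy as np
s=sense();print(s)
a=[]
for n in("scene","top"):
    f=grab_frame(n);a.append(f);cv2.imwrite(f'pics/{n}0.png',f)
    c=get_calibration(n);print(n,c)
    T=np.linalg.inv(np.array(c["world_to_cam"]))
    for t in["dish","dish_lug_a","mat","bin","terminal","key_yellow_top","key_red_top","key_green_top","tin","screwdriver","panel"]:
        b=boxes_of(n,t)
        print(t,[(np.round((T@np.r_[np.array(d["centre"]),1])[:3]).tolist(),round(d["conf"],2)) for d in b[:3]])
E
```

```text
pics
{'clock': 0.0, 'qpos': array([ 1.32858318e+00,  3.53665925e-01,  1.63420092e+00, -1.39523399e-05,
        1.15520259e+00, -2.38733880e-03]), 'qvel': array([ 0.00155871,  0.0011068 ,  0.00020399, -0.00033946, -0.00162412,
        0.00088552]), 'joint_efforts': array([ 2.18593836e-03, -6.05247116e+01, -3.42080963e+01,  1.65404840e-04,
        9.16196674e-03, -5.90538093e-06]), 'eef_pos': array([148.33069735, 606.61001959, 230.52201276]), 'tcp_rot': array([-3.14011585e+00,  9.23073429e-06,  2.90177249e+00]), 'contact_force': array([ 0.35542767, -0.20195333, -0.27695219]), 'wrist_torque': array([-0.03068228,  0.06507765, -0.05939691]), 'opening': 0.9982538377816407}
scene {'intrinsics': array([[450.07195434,   0.        , 259.86037212],
       [  0.        , 450.07195434, 193.31623942],
       [  0.        ,   0.        ,   1.        ]]), 'k1': -0.023408079314436343, 'world_to_cam': array([[-4.99703688e-01,  8.66038084e-01, -1.65608697e-02,
         3.12527521e+02],
       [ 6.59472148e-01,  3.67980271e-01, -6.55505154e-01,
        -3.30536674e+02],
       [-5.61598354e-01, -3.38479
[... 1076 characters left out ...]
40e+01],
       [-9.82499149e-01, -2.78357801e-02, -1.84175438e-01,
         5.86719719e+02],
       [ 1.84563495e-01, -1.20597198e-02, -9.82746600e-01,
         1.11091708e+03],
       [ 0.00000000e+00,  0.00000000e+00,  0.00000000e+00,
         1.00000000e+00]])}
dish [([590.0, 293.0, 37.0], 0.56)]
dish_lug_a [([594.0, 293.0, 40.0], 0.84)]
mat [([528.0, 243.0, 7.0], 0.61)]
bin [([596.0, 18.0, 5.0], 0.92)]
terminal [([573.0, -240.0, 57.0], 0.6)]
key_yellow_top [([548.0, -189.0, 61.0], 0.54)]
key_red_top [([593.0, 19.0, 1.0], 0.61), ([547.0, -242.0, 63.0], 0.44)]
key_green_top [([575.0, 298.0, 24.0], 0.39)]
tin [([738.0, -288.0, 96.0], 0.76)]
screwdriver [([416.0, 2.0, 23.0], 0.89)]
panel []
```

View pics/top0.png

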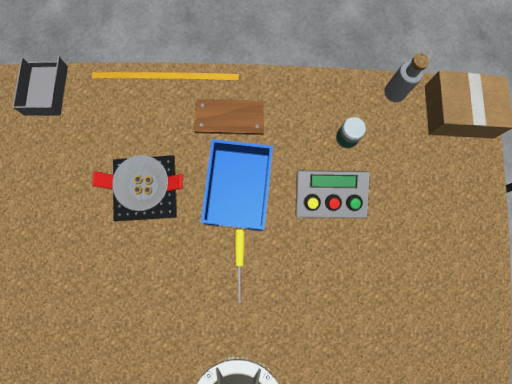

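View pics/scene0.png

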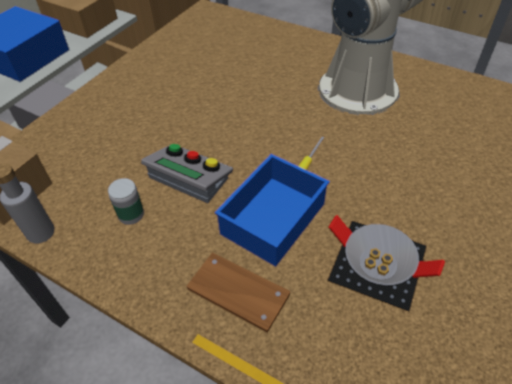

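Top view: the dish is at about (140,182), with its lugs at (104,180) and (175,182), so along world ±y. The mat is around (145,187), the bin at (238,185), the screwdriver at (240,250) and the panel at (229,116). The keys are at (313,203), (334,203) and (355,203). Next I'll fit models to the masks.

```bash
cat > h.py <<'E'
import numpy as np,cv2
from rig import *
from scipy.optimize import minimize
from scipy.spatial.transform import Rotation as Ro
CAL={n:get_calibration(n) for n in("scene","top")}
def proj(n,P):
    c=CAL[n];P=np.atleast_2d(P);T=np.array(c["world_to_cam"]);p=P@T[:3,:3].T+T[:3,3]
    u=p[:,:2]/p[:,2:];u=u*(1+c["k1"]*(u**2).sum(1,keepdims=True))
    K=c["intrinsics"];return u*[K[0,0],K[1,1]]+[K[0,2],K[1,2]]
S=4
def hullmask(n,parts):
    m=np.zeros((384*S,512*S),np.uint8)
    for P in parts:
        q=(proj(n,P)+.5)*S*16
        cv2.fillConvexPoly(m,cv2.convexHull(np.round(q).astype(np.int32)),1,shift=4)
    return cv2.resize(m.astype(np.float32),(512,384),interpolation=cv2.INTER_AREA)
th=np.linspace(0,2*np.pi,48,endpoint=False)
def circ(r,z): return np.c_[r*np.cos(th),r*np.sin(th),0*th+z]
def place(P,x,y,z,yaw,tilt=0): return P@(Ro.from_euler('z',yaw)*Ro.from_euler('y',tilt)).as_matrix().T+[x,y,z]
def lug(s):
    d=np.array([s*.7071,0,.7071]);nn=np.array([-s*.7071,0,.7071]);c=np.array([s*104.5,0,66.5])
    end=np.array([s*120,0,82]); # extreme
    L0=(np.abs(end-c)@np.abs(d)) 
    return np.array([c+d*a+nn*b+[0,w,0] for a in(L0-58,L0-2) for b in(-5,5) for w in(-20,20)])
BOWL=np.r_[circ(42,0),circ(78,46)]
def fit(cost,x0,step):
    x0=np.array(x0,float);sx=np.r_[[x0],x0+np.diag(step)]
    r=minimize(cost,x0,method='Nelder-Mead',options=dict(initial_simplex=sx,xatol=.02,fatol=.1,maxiter=400));return r.x,r.fun
def hsv(f): return cv2.cvtColor(f,cv2.COLOR_BGR2HSV).astype(int)
def colour(f,lo,hi,smin=140,vmin=70):
    h=hsv(f);H=h[...,0];m=((H>=lo)&(H<=hi)) if lo<=hi else ((H>=lo)|(H<=hi));return (m&(h[...,1]>smin)&(h[...,2]>vmin)).astype(np.float32)
def near(n,P,r):
    m=np.zeros((384,512),np.float32);c=proj(n,P)[0];cv2.circle(m,tuple(int(v) for v in c),r,1,-1);return m
E
python3 - <<'E'
from h import *
F={n:cv2.imread(f'pics/{n}0.png') for n in CAL}
# dish
R={n:colour(F[n],172,8)*near(n,[590,292,50],75) for n in F}
# exclude red key automatically by radius
for n in F:
    q=np.argwhere(R[n]>0);print(n,len(q))
for cams in(("scene","top"),("top",),("scene",)):
    def cost(p): return sum(np.abs(hullmask(n,[place(lug(s),p[0],p[1],6,p[2]) for s in(-1,1)])*(1-0.95*(hullmask(n,[place(circ(78,46),p[0],p[1],6,p[2])])>.5))-R[n]).sum() for n in cams)
    best=[fit(cost,[588,292,y],[8,8,.1]) for y in(1.5,1.7)]
    print('lugs',cams,min(best,key=lambda b:b[1]))
# dish trace bowl
M={}
for n in F:
    t=trace(n,"dish");M[n]=t[0]["mask"].astype(np.float32);print('trace',n,t[0]["conf"],M[n].sum())
def cost(p): return sum(np.abs(hullmask(n,[place(P,p[0],p[1],6,p[2]) for P in(BOWL,lug(-1),lug(1))])-M[n]).sum() for n in F)
print('dish',fit(cost,[588,292,1.55],[8,8,.1]))
# mat : top hull incl. dish
hs={n:hsv(F[n]) for n in F}
sq=lambda a,b,z:np.array([[x,y,z] for x in(-a,a) for y in(-b,b)],float)
B={n:((hs[n][...,2]<70)*near(n,[590,285,6],62)).astype(np.float32) for n in F}
def cost(p):
    c=0
    for n in F:
        m=hullmask(n,[place(sq(90,90,6),p[0],p[1],0,p[2])]);d=hullmask(n,[place(P,*dp[:2],6,dp[2]) for P in(BOWL,lug(-1),lug(1))])
        b=cv2.morphologyEx(B[n],cv2.MORPH_CLOSE,np.ones((5,5)));c+=(np.abs(m-b)*(d<.1)).sum()
    return c
dp=min(best,key=lambda b:b[1])[0]
print('mat',fit(cost,[585,285,.03],[8,8,.1]))
# bin
b={n:colour(F[n],100,125)*near(n,[590,10,40],90) for n in F}
def cost(p): return sum(np.abs(hullmask(n,[place(np.r_[sq(113,83,85),sq(110,80,0)],p[0],p[1],0,p[2])])-b[n]).sum() for n in F)
print('bin',fit(cost,[590,10,.02],[8,8,.1]))
# keys
C={n:[colour(F[n],22,35)*near(n,[548,-190,61],14),colour(F[n],172,8)*near(n,[548,-241,61],14),colour(F[n],45,80)*near(n,[550,-299,61],11)] for n in F}
for n in F: print([c.sum() for c in C[n]])
D=np.r_[circ(15,0),circ(15,-9)]
for cams in(("scene","top"),("scene",),("top",)):
    def cost(p): return sum(np.abs(hullmask(n,[place(D+[0,k,0],p[0],p[1],p[3],p[2],-np.radians(20))])-C[n][i]).sum() for n in cams for i,k in enumerate((58,0,-58)))
    print('redkey',fit(cost,[548,-242,0,61],[6,6,.1,5]))
E
```

```text
scene 817
top 528
lugs ('scene', 'top') (array([589.93142698, 281.37468523,   1.56794228]), np.float64(221.609375))
lugs ('top',) (array([591.30059246, 284.67689844,   1.56723391]), np.float64(46.796875))
lugs ('scene',) (array([586.9586727 , 280.9970139 ,   1.56923694]), np.float64(97.971875))
trace scene 0.69 3893.0
trace top 0.95 2746.0
dish (array([589.99243018, 282.09156228,   1.57135738]), np.float64(1023.0))
mat (array([5.83596309e+02, 2.82008673e+02, 9.79067248e-02]), np.float64(335.0))
bin (array([ 5.88296165e+02,  1.60045657e+01, -8.38919993e-02]), np.float64(773.8125))
[np.float32(98.0), np.float32(85.0), np.float32(59.0)]
[np.float32(114.0), np.float32(106.0), np.float32(99.0)]
redkey (array([ 5.45763818e+02, -2.44456350e+02,  1.58576579e-02,  6.56191031e+01]), np.float64(84.875))
redkey (array([ 5.46081114e+02, -2.44795586e+02,  2.57731656e-02,  6.59473202e+01]), np.float64(49.875))
redkey (array([ 5.45815677e+02, -2.44501772e+02,  1.48862250e-02,  6.39661915e+01]), np.float64(30.125))
```

```bash
cat >> h.py <<'E'
def wrist(R,j0,s):
    A=(Ro.from_euler('z',j0)*Ro.from_euler('y',s)).as_matrix().T@R@Ro.from_euler('z',-np.pi/2).as_matrix()
    j4=np.arccos(A[2,2]);return np.round([np.arctan2(A[1,2],A[0,2]),j4,np.arctan2(A[2,1],-A[2,0])],2)
def Rt(phi): # dish tipped phi deg towards -y; tool on +y lug
    R0=np.array([[-1,0,0],[0,.70711,-.70711],[0,-.70711,-.70711]]).T
    return Ro.from_euler('x',phi,degrees=True).as_matrix()@R0
E
python3 - <<'E'
from h import *
s=sense();q=s["qpos"];print(wrist(Ro.from_euler('xyz',s["tcp_rot"]).as_matrix(),q[0],q[1]+q[2]),q)
for phi,a in((0,.6),(0,.75),(45,.3),(45,0),(90,-.1),(90,-.3),(110,-.2),(110,-.4),(125,-.4)):
    print(phi,a,[wrist(Rt(phi),a,t).tolist() for t in(1.6,2.0,2.4)])
E
```

```text
[ 0.    1.16 -0.  ] [ 1.32861173e+00  3.53003283e-01  1.63338833e+00  1.44438070e-05
  1.15519332e+00 -2.41162362e-03]
0 0.6 [[-0.68, 1.96, -1.1], [-0.62, 1.64, -0.85], [-0.65, 1.32, -0.61]]
0 0.75 [[-0.62, 2.05, -0.97], [-0.55, 1.72, -0.74], [-0.56, 1.37, -0.53]]
45 0.3 [[0.0, 1.54, -1.27], [0.0, 1.14, -1.27], [0.0, 0.74, -1.27]]
45 0 [[0.0, 1.54, -1.57], [0.0, 1.14, -1.57], [0.0, 0.74, -1.57]]
90 -0.1 [[0.78, 1.62, -1.66], [0.81, 1.34, -1.95], [0.93, 1.08, -2.27]]
90 -0.3 [[0.76, 1.76, -1.81], [0.75, 1.47, -2.08], [0.82, 1.18, -2.37]]
110 -0.2 [[1.12, 1.74, -1.68], [1.09, 1.56, -2.04], [1.13, 1.38, -2.4]]
110 -0.4 [[1.09, 1.92, -1.78], [1.0, 1.72, -2.13], [0.99, 1.5, -2.47]]
125 -0.4 [[1.37, 1.96, -1.68], [1.23, 1.85, -2.08], [1.16, 1.7, -2.46]]
```

Call:
{"op": "servo_tool", "data": {"rows": [[60, [-55, 0, 0], [0, 0, 3]], [60, [-55, 0, 0], [0, 0, 3]], [60, [-55, 0, 0], [0, 0, 3]], [60, [-55, -10, 0], [0, 0, 3]], [60, [0, 0, 0], [0, 0, 0]]], "force": 60}}

```text
clock: 1.92
eef_pos: [356.2, 527.1, 231.2]
tcp_rot: [-3.141, 0.001, 2.688]
contact_force: [-0.5, -0.5, 0.1]
opening: 0.705
```

```bash
cat >> h.py <<'E'
def rows(pos,R,n,op):
    s=sense();p=np.array(s["eef_pos"]);A=Ro.from_euler('xyz',s["tcp_rot"]);B=Ro.from_matrix(R)
    w=(A.inv()*B).as_rotvec();out=[]
    for i in range(n):
        C=A*Ro.from_rotvec(w*i/n);d=C.inv().apply((np.array(pos)-p)/n)
        out.append([op,np.round(d,1).tolist(),np.round(np.degrees(w)/n,2).tolist()])
    print(len(out),str(out),'| tot deg',np.round(np.degrees(w),1),'mm',np.round(np.array(pos)-p,1))
def dishtcp(c,phi,graspcorr=0):
    """tcp for dish-underside-centre c tipped phi (yaw: lug b at +y)"""
    g=np.array([0,104.5,66.5])+19*np.array([0,-.7071,-.7071])
    return np.array(c)+Ro.from_euler('x',phi,degrees=True).apply(g)
E
python3 - <<'E'
from h import *
t=dishtcp([590,282.5,6],0);print(t)
rows(t+[0,85,85],Rt(0),8,60)
E
```

```text
[590.     373.5651  59.0651]
8 [[60, [-30.0, 5.1, 10.9], [5.52, -1.27, -3.08]], [60, [-30.0, 4.6, 11.1], [5.52, -1.27, -3.08]], [60, [-30.0, 4.0, 11.4], [5.52, -1.27, -3.08]], [60, [-30.0, 3.5, 11.7], [5.52, -1.27, -3.08]], [60, [-29.9, 3.1, 12.0], [5.52, -1.27, -3.08]], [60, [-29.8, 2.6, 12.4], [5.52, -1.27, -3.08]], [60, [-29.6, 2.2, 12.8], [5.52, -1.27, -3.08]], [60, [-29.4, 1.9, 13.3], [5.52, -1.27, -3.08]]] | tot deg [ 44.2 -10.2 -24.7] mm [233.8 -68.6 -87.1]
```

Call:
{"op": "servo_tool", "data": {"rows": [[60, [-30, 5, 11], [5.5, -1.3, -3.1]], [60, [-30, 4.5, 11], [5.5, -1.3, -3.1]], [60, [-30, 4, 11.5], [5.5, -1.3, -3.1]], [60, [-30, 3.5, 11.5], [5.5, -1.3, -3.1]], [60, [-30, 3, 12], [5.5, -1.3, -3.1]], [60, [-30, 2.5, 12.5], [5.5, -1.3, -3.1]], [60, [-29.5, 2, 13], [5.5, -1.3, -3.1]], [60, [-29.5, 2, 13], [5.5, -1.3, -3.1]]]}}

```text
clock: 2.92
eef_pos: [587.7, 462.7, 144.1]
tcp_rot: [-2.357, 0.002, -3.13]
contact_force: [0.8, 0.4, -1.0]
opening: 0.7
```

Run:
```python
from h import *
t=dishtcp([590,282.5,6],0)
rows(t+[0,50,50],Rt(0),4,60)
for n in CAL: cv2.imwrite(f'pics/{n}1.png',grab_frame(n))
a=cv2.imread('pics/scene1.png')[130:330,270:510];b=cv2.imread('pics/top1.png')[100:260,60:252]
cv2.imwrite('pics/c1.png',np.hstack([cv2.resize(a,(480,400)),cv2.resize(b,(320,267))[:0].reshape(0,320,3) if 0 else cv2.copyMakeBorder(cv2.resize(b,(320,267)),0,133,0,0,0)]))
```

```text
4 [[60, [-0.4, -0.7, 13.1], [0.01, 0.13, 0.1]], [60, [-0.5, -0.7, 13.1], [0.01, 0.13, 0.1]], [60, [-0.5, -0.7, 13.1], [0.01, 0.13, 0.1]], [60, [-0.5, -0.7, 13.1], [0.01, 0.13, 0.1]]] | tot deg [0.  0.5 0.4] mm [  2.3 -39.1 -35. ]
```

View pics/c1.png

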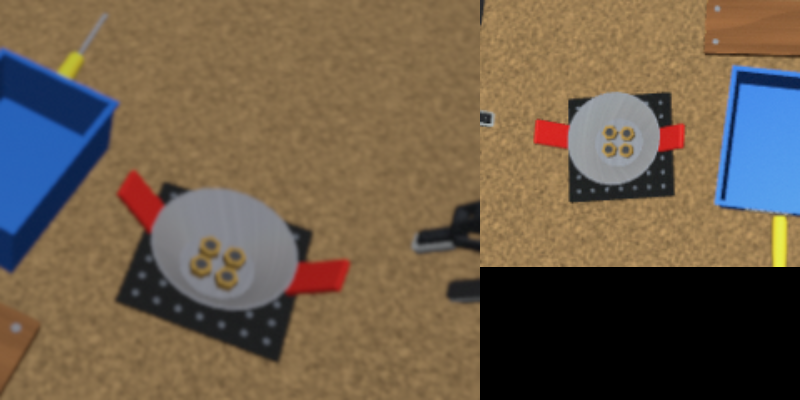

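The crop shows the dish and its four nuts, with the fingers to the right of the +y lug (scene crop: fingers ~(435,265), lug ~(318,277)). Alignment looks good, so I'll advance.

Call:
{"op": "servo_tool", "data": {"rows": [[60, [-0.5, -0.7, 13], [0, 0.1, 0.1]], [60, [-0.5, -0.7, 13], [0, 0.1, 0.1]], [60, [-0.5, -0.7, 13], [0, 0.1, 0.1]], [60, [-0.5, -0.7, 13], [0, 0.1, 0.1]], [60, [0, 0, 20], [0, 0, 0]], [60, [0, 0, 20], [0, 0, 0]], [60, [0, 0, 0], [0, 0, 0]]]}}

```text
clock: 3.9
eef_pos: [589.5, 393.0, 80.2]
tcp_rot: [-2.357, 0.001, 3.139]
contact_force: [0.5, 0.2, 0.1]
opening: 0.703
```

Run:
```python
from h import *
t=dishtcp([590,282.5,6],0)
rows(t,Rt(0),3,60)
for n in CAL: cv2.imwrite(f'pics/{n}2.png',grab_frame(n))
a=cv2.imread('pics/scene2.png')[190:320,330:510];b=cv2.imread('pics/top2.png')[130:230,60:200]
cv2.imwrite('pics/c2.png',np.hstack([cv2.resize(a,(450,325)),cv2.copyMakeBorder(cv2.resize(b,(350,250)),0,75,0,0,0)]))
```

```text
3 [[60, [-0.2, 0.4, 9.6], [0.02, -0.02, -0.05]], [60, [-0.2, 0.4, 9.6], [0.02, -0.02, -0.05]], [60, [-0.2, 0.4, 9.6], [0.02, -0.02, -0.05]]] | tot deg [ 0.1 -0.1 -0.1] mm [  0.5 -19.5 -21.1]
```

View pics/c2.png

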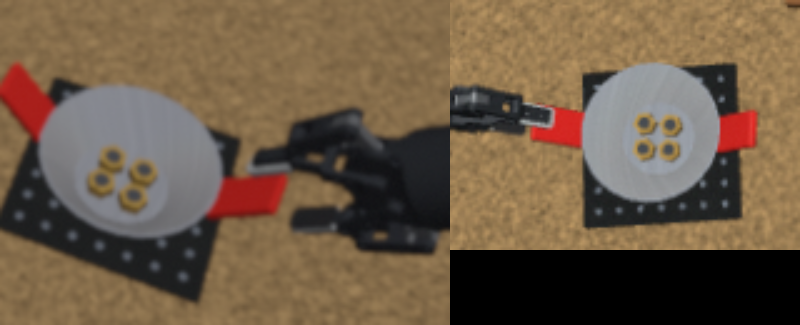

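The fingers straddle the +y lug. In the top crop their ~9 px offset matches the parallax of the upper finger. Next I'll advance and grip.

Call:
{"op": "servo_tool", "data": {"rows": [[60, [0, 0.4, 10], [0, 0, 0]], [60, [0, 0.4, 10], [0, 0, 0]], [60, [0, 0.4, 9], [0, 0, 0]], [60, [0, 0, 0], [0, 0, 0]]]}}

```text
clock: 4.5
eef_pos: [589.7, 374.3, 59.1]
tcp_rot: [-2.358, 0.002, 3.14]
contact_force: [0.3, -0.0, -0.3]
opening: 0.703
```

Call:
{"op": "servo_tool", "data": {"rows": [[0, [0, 0, 0], [0, 0, 0]], [0, [0, 0, 0], [0, 0, 0]], [0, [0, 0, 0], [0, 0, 0]], [0, [0, 0, 0], [0, 0, 0]], [0, [0, 0, 0], [0, 0, 0]], [0, [0, 0, 0], [0, 0, 0]]], "force": 80}}

```text
clock: 5.25
eef_pos: [590.1, 375.3, 60.5]
tcp_rot: [-2.359, 0.003, 3.14]
contact_force: [-0.4, -0.1, 5.4]
opening: 0.109
```

Call:
{"op": "servo_tool", "data": {"rows": [[0, [0, -5, -5], [0, 0, 0]], [0, [0, -10, -10], [0, 0, 0]], [0, [0, -15, -15], [0, 0, 0]], [0, [0, -20, -20], [0, 0, 0]], [0, [0, -20, -20], [0, 0, 0]], [0, [0, -15, -15], [0, 0, 0]], [0, [0, -8, -8], [0, 0, 0]], [0, [0, 0, 0], [0, 0, 0]]]}}

```text
clock: 6.25
eef_pos: [589.8, 375.1, 192.2]
tcp_rot: [-2.36, 0.004, 3.14]
contact_force: [0.0, -0.1, -4.2]
opening: 0.108
```

Run:
```python
from h import *
s=sense();print(s["contact_force"],s["wrist_torque"],s["opening"],s["qpos"])
f=grab_frame("scene");cv2.imwrite('pics/s3.png',f)
cv2.imwrite('pics/c3.png',cv2.resize(f[120:340,250:512],(640,537)))
```

```text
[ 0.03207472 -0.14532063 -4.1916141 ] [ 0.98653476 -0.02107559  0.00168521] 0.1075518626453338 [ 0.80614507  0.8276727   1.13504699 -0.52192559  1.76974689 -0.707966  ]
```

View pics/c3.png

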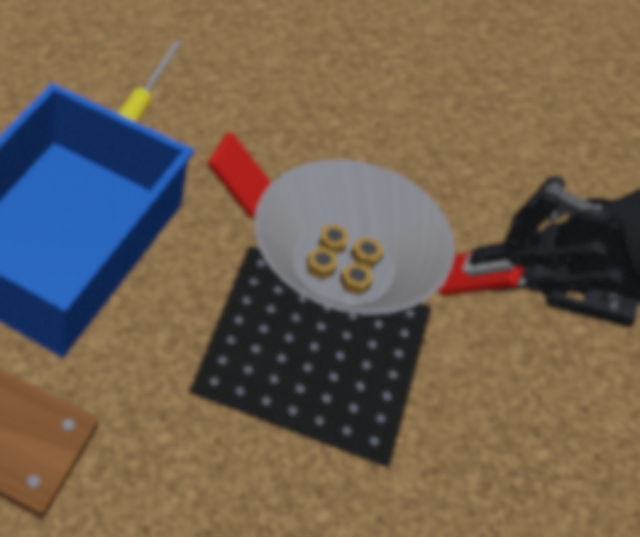

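The dish is held level with all four nuts inside, clear of the mat (dish at crop (355,240)). Next I'll plan the pour by rotating about the free lug's tip, kept over the bin.

```bash
cat >> h.py <<'E'
def tipc(phi,tip): return np.array(tip)-Ro.from_euler('x',phi,degrees=True).apply([0,-120,82])
def path(wps,op=0):
    s=sense();p=np.array(s["eef_pos"]);A=Ro.from_euler('xyz',s["tcp_rot"])
    for pos,R in wps:
        B=Ro.from_matrix(R);print([op,np.round(A.inv().apply(pos-p),1).tolist(),np.round(np.degrees((A.inv()*B).as_rotvec()),1).tolist()]);p,A=np.array(pos),B
    print('end',np.round(p,1))
E
python3 - <<'E'
from h import *
c0=np.array([590,282,138.]);c1=tipc(40,[590,30,171]);print(c1)
w=[];f=lambda u:u*u*(3-2*u)
for u in(np.arange(1,9)/8): v=f(u); w.append((dishtcp(c0+(c1-c0)*v,40*v),Rt(40*v)))
path(w)
E
```

```text
[590.         174.63391717 185.31886883]
[0, [-0.5, -9.0, 2.3], [-1.5, 0.0, -0.1]]
[0, [0.0, -20.7, 2.6], [-4.5, 0.0, 0.0]]
[0, [0.0, -29.7, 2.5], [-6.4, 0.0, 0.0]]
[0, [0.0, -34.5, 0.6], [-7.3, 0.0, 0.0]]
[0, [0.0, -34.8, -2.1], [-7.3, 0.0, 0.0]]
[0, [0.0, -30.2, -4.4], [-6.4, 0.0, 0.0]]
[0, [0.0, -21.1, -4.7], [-4.5, 0.0, 0.0]]
[0, [0.0, -7.9, -2.2], [-1.7, 0.0, 0.0]]
end [590.  210.3 284.5]
```

Call:
{"op": "servo_tool", "data": {"rows": [[0, [-0.5, -9, 2], [-1.5, 0, -0.1]], [0, [0, -21, 2.5], [-4.5, 0, 0]], [0, [0, -30, 2.5], [-6.4, 0, 0]], [0, [0, -34.5, 0.5], [-7.3, 0, 0]], [0, [0, -35, -2], [-7.3, 0, 0]], [0, [0, -30, -4.5], [-6.4, 0, 0]], [0, [0, -21, -4.5], [-4.5, 0, 0]], [0, [0, -8, -2], [-1.7, 0, 0]]]}}

```text
clock: 7.3
eef_pos: [589.6, 207.7, 286.4]
tcp_rot: [-3.051, 0.002, 3.139]
contact_force: [0.1, 0.1, -3.5]
opening: 0.106
```

Run:
```python
from h import *
s=sense();print(s["qpos"],s["opening"],s["wrist_torque"])
f=lambda u:u*u*(3-2*u)
w=[]
T0=np.array([590,30,171]);
for ph,z in((44,165),(50,155),(58,143),(66,131),(74,121),(82,112),(90,105),(98,100)): w.append((dishtcp(tipc(ph,[590,30,z]),ph),Rt(ph)))
for ph,z in((106,97),(112,95),(116,94),(118,93)): w.append((dishtcp(tipc(ph,[590,30,z]),ph),Rt(ph)))
path(w)
```

```text
[ 0.38265692  0.3256389   1.55090503 -0.08777399  1.29831875 -1.16013062] 0.10608173628044594 [0.32130359 0.02449237 0.01071145]
[0, [-0.5, -6.2, -3.9], [-4.2, 0.1, -0.2]]
[0, [0.0, -14.2, -7.0], [-6.0, 0.0, 0.0]]
[0, [0.0, -20.6, -10.4], [-8.0, 0.0, 0.0]]
[0, [0.0, -22.3, -10.7], [-8.0, 0.0, 0.0]]
[0, [0.0, -23.2, -13.0], [-8.0, 0.0, 0.0]]
[0, [0.0, -23.9, -14.5], [-8.0, 0.0, 0.0]]
[0, [0.0, -23.8, -16.8], [-8.0, 0.0, 0.0]]
[0, [0.0, -23.1, -18.8], [-8.0, 0.0, 0.0]]
[0, [0.0, -22.0, -20.6], [-8.0, 0.0, 0.0]]
[0, [0.0, -16.1, -16.1], [-6.0, 0.0, 0.0]]
[0, [0.0, -10.3, -11.1], [-4.0, 0.0, 0.0]]
[0, [0.0, -5.5, -5.5], [-2.0, 0.0, 0.0]]
end [590.  -43.5 292.9]
```

Call:
{"op": "servo_tool", "data": {"rows": [[0, [-0.5, -6, -4], [-4.2, 0, -0.2]], [0, [0, -14, -7], [-6, 0, 0]], [0, [0, -20.5, -10.5], [-8, 0, 0]], [0, [0, -22.5, -10.5], [-8, 0, 0]], [0, [0, -23, -13], [-8, 0, 0]], [0, [0, -24, -14.5], [-8, 0, 0]], [0, [0, -24, -17], [-8, 0, 0]], [0, [0, -23, -19], [-8, 0, 0]]]}}

```text
clock: 8.3
eef_pos: [590.7, 31.0, 312.2]
tcp_rot: [2.214, 0.001, -3.138]
contact_force: [2.0, 1.7, -3.8]
opening: 0.109
```

Call:
{"op": "servo_tool", "data": {"rows": [[0, [0, -22, -20.5], [-8, 0, 0]], [0, [0, -16, -16], [-6, 0, 0]], [0, [0, -10.5, -11], [-4, 0, 0]], [0, [0, -5.5, -5.5], [-2, 0, 0]], [0, [0, 0, 0], [0, 0, 0]], [0, [0, 0, 0], [0, 0, 0]]]}}

```text
clock: 9.05
eef_pos: [591.4, -39.8, 292.9]
tcp_rot: [1.87, 0.002, -3.137]
contact_force: [0.2, -0.7, -1.8]
opening: 0.104
```

Run:
```python
from h import *
s=sense();print(s["qpos"],s["opening"],s["wrist_torque"])
a=grab_frame("scene")[60:300,180:420];b=grab_frame("top")[110:270,120:312]
cv2.imwrite('pics/c4.png',np.hstack([cv2.resize(a,(400,400)),cv2.copyMakeBorder(cv2.resize(b,(400,333)),0,67,0,0,0)]))
```

```text
[-0.5570682   0.65249715  1.5849243   0.97751507  1.79003389 -2.3934121 ] 0.10430050308627277 [-0.94797939  0.04536173 -0.02819544]
```

View pics/c4.png

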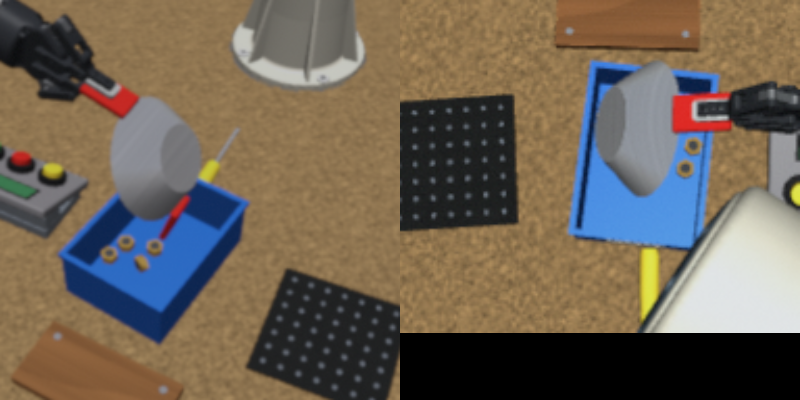

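All four nuts lie in the bin (scene crop (110,255), (126,242), (154,246), (142,264)), and the dish is empty. Now back to the mat.

Run:
```python
from h import *
f=lambda u:u*u*(3-2*u)
w=[]
for ph,z in((116,100),(109,108),(101,114),(93,120),(85,126),(77,132),(69,140),(61,150),(53,160),(46,168),(40,175)): w.append((dishtcp(tipc(ph,[590,30,z]),ph),Rt(ph)))
c1=tipc(40,[590,30,175]);c0=np.array([590,282,140.])
for u in(np.arange(1,9)/8): v=f(u); w.append((dishtcp(c1+(c0-c1)*v,40*(1-v)),Rt(40*(1-v))))
path(w)
```

```text
[0, [1.3, 9.7, 0.5], [1.9, -0.2, 0.2]]
[0, [0.0, 22.0, 19.0], [7.0, 0.0, 0.0]]
[0, [0.0, 21.7, 22.2], [8.0, 0.0, 0.0]]
[0, [0.0, 21.2, 21.5], [8.0, 0.0, 0.0]]
[0, [0.0, 20.7, 20.9], [8.0, 0.0, 0.0]]
[0, [0.0, 20.1, 20.3], [8.0, 0.0, 0.0]]
[0, [0.0, 20.5, 18.1], [8.0, 0.0, 0.0]]
[0, [0.0, 20.3, 15.7], [8.0, 0.0, 0.0]]
[0, [0.0, 19.0, 15.3], [8.0, 0.0, 0.0]]
[0, [0.0, 15.5, 13.7], [7.0, 0.0, 0.0]]
[0, [0.0, 12.7, 11.4], [6.0, 0.0, 0.0]]
[0, [0.0, 7.8, 2.6], [1.7, 0.0, 0.0]]
[0, [0.0, 20.7, 6.6], [4.5, 0.0, 0.0]]
[0, [0.0, 29.6, 8.0], [6.4, 0.0, 0.0]]
[0, [0.0, 34.3, 6.9], [7.3, 0.0, 0.0]]
[0, [0.0, 34.5, 4.1], [7.3, 0.0, 0.0]]
[0, [0.0, 30.0, 1.1], [6.4, 0.0, 0.0]]
[0, [0.0, 20.9, -0.8], [4.5, 0.0, 0.0]]
[0, [0.0, 7.9, -0.8], [1.7, 0.0, 0.0]]
end [590.  373.1 193.1]
```

Call:
{"op": "servo_tool", "data": {"rows": [[0, [1, 9.5, 0.5], [1.9, -0.2, 0.2]], [0, [0, 22, 19], [7, 0, 0]], [0, [0, 21.5, 22], [8, 0, 0]], [0, [0, 21, 21.5], [8, 0, 0]], [0, [0, 20.5, 21], [8, 0, 0]], [0, [0, 20, 20.5], [8, 0, 0]], [0, [0, 20.5, 18], [8, 0, 0]], [0, [0, 20.5, 15.5], [8, 0, 0]]]}}

```text
clock: 10.15
eef_pos: [590.1, 157.6, 321.9]
tcp_rot: [2.865, 0.004, 3.14]
contact_force: [-0.5, -0.3, -2.7]
opening: 0.105
```

Call:
{"op": "servo_tool", "data": {"rows": [[0, [0, 19, 15.5], [8, 0, 0]], [0, [0, 15.5, 13.5], [7, 0, 0]], [0, [0, 12.5, 11.5], [6, 0, 0]], [0, [0, 8, 2.5], [1.7, 0, 0]], [0, [0, 20.5, 6.5], [4.5, 0, 0]], [0, [0, 29.5, 8], [6.4, 0, 0]], [0, [0, 34.5, 7], [7.3, 0, 0]], [0, [0, 34.5, 4], [7.3, 0, 0]]]}}

```text
clock: 11.15
eef_pos: [590.9, 324.9, 227.9]
tcp_rot: [-2.581, 0.001, 3.139]
contact_force: [0.9, 1.0, -1.9]
opening: 0.106
```

Call:
{"op": "servo_tool", "data": {"rows": [[0, [0, 30, 1], [6.4, 0, 0]], [0, [0, 21, -1], [4.5, 0, 0]], [0, [0, 8, -1], [1.7, 0, 0]], [0, [0, 0, 0], [0, 0, 0]], [0, [0, 0, 0], [0, 0, 0]]]}}

```text
clock: 11.78
eef_pos: [591.3, 371.5, 194.3]
tcp_rot: [-2.363, 0.0, 3.139]
contact_force: [0.1, 0.5, -2.0]
opening: 0.108
```

Run:
```python
from h import *
F={n:grab_frame(n) for n in CAL}
for n in F: cv2.imwrite(f'pics/{n}5.png',F[n])
s=sense();print(s["wrist_torque"],s["opening"])
t=np.array(s["eef_pos"]);c=t-(dishtcp([0,0,0],0));print('c by tcp',c)
# fit far lug + bowl: x,y,z,roll about x
P0=np.r_[BOWL,circ(78,46)]
R={n:colour(F[n],172,8)*near(n,[c[0],c[1],c[2]+50],80) for n in F}
M={n:trace(n,"dish")[0]["mask"].astype(np.float32) for n in F}
def tr(P,p): return Ro.from_euler('x',p[3],degrees=True).apply(place(P,0,0,0,np.pi/2))+p[:3]
def cost(p):
    e=0
    for n in F:
        b=hullmask(n,[tr(BOWL,p)]);l=hullmask(n,[tr(lug(-1),p)])
        e+=(np.abs(np.maximum(b,l)-M[n])*(near(n,tr(lug(1)[4:],p).mean(0)[None],28)<.5)).sum()
    return e
print(fit(cost,[*c,0],[6,6,6,5]))
path([(np.array([590,373.5,100]),Rt(0)),(np.array([590,374.5,70]),Rt(0)),(np.array([590,374.5,62]),Rt(0))])
cv2.imwrite('pics/c5.png',np.hstack([cv2.resize(F["scene"][130:330,290:490],(400,400)),cv2.resize(F["top"][90:250,60:220],(400,400))]))
```

```text
[ 0.74889243  0.00800488 -0.00992588] 0.10308172658595778
c by tcp [591.26591281 280.50025549 141.3279564 ]
(array([5.92021813e+02, 2.79788165e+02, 1.41135175e+02, 2.39924629e-01]), np.float64(347.8125))
[0, [1.0, 67.2, 65.6], [0.4, -0.1, -0.1]]
[0, [0.0, 21.9, 20.5], [0.0, 0.0, 0.0]]
[0, [0.0, 5.7, 5.7], [0.0, 0.0, 0.0]]
end [590.  374.5  62. ]
```

View pics/c5.png

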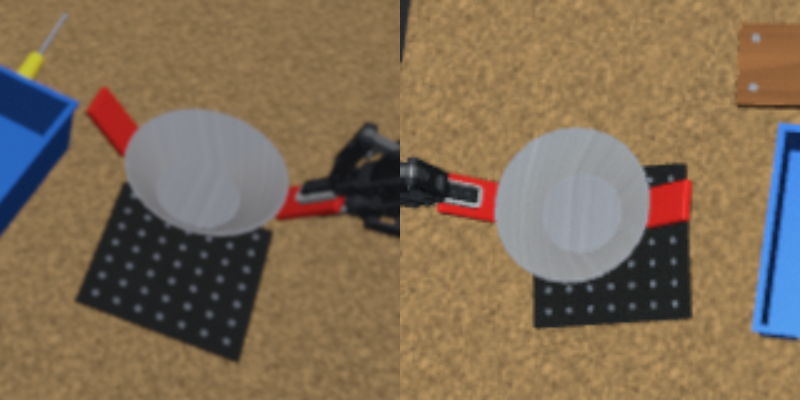

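The dish is empty, level and hasn't slipped in the grip. Lowering it.

Call:
{"op": "servo_tool", "data": {"rows": [[0, [1, 10, 9], [0.4, 0, 0]], [0, [0, 20, 19], [0, 0, 0]], [0, [0, 22, 21], [0, 0, 0]], [0, [0, 20, 19], [0, 0, 0]], [0, [0, 13, 13], [0, 0, 0]], [0, [0, 6, 6], [0, 0, 0]], [0, [0, 0, 0], [0, 0, 0]]]}}

```text
clock: 12.85
eef_pos: [589.5, 375.0, 66.4]
tcp_rot: [-2.353, -0.001, 3.14]
contact_force: [-0.6, 0.0, -2.1]
opening: 0.108
```

Call:
{"op": "servo_tool", "data": {"rows": [[0, [0, 1, 1], [0, 0, 0]], [0, [0, 1, 1], [0, 0, 0]], [0, [0, 0, 0], [0, 0, 0]]]}}

```text
clock: 13.22
eef_pos: [589.6, 375.2, 64.4]
tcp_rot: [-2.354, -0.001, 3.14]
contact_force: [-0.2, 0.7, -1.8]
opening: 0.105
```

Call:
{"op": "servo_tool", "data": {"rows": [[0, [0, 1, 1], [0, 0, 0]], [0, [0, 1, 1], [0, 0, 0]], [0, [0, 0, 0], [0, 0, 0]]]}}

```text
clock: 13.6
eef_pos: [589.3, 375.0, 60.9]
tcp_rot: [-2.354, -0.001, 3.141]
contact_force: [-0.5, -0.5, -2.0]
opening: 0.106
```

Call:
{"op": "servo_tool", "data": {"rows": [[0, [0, 0.7, 0.7], [-0.3, 0, 0]], [0, [0, 0.5, 0.5], [0, 0, 0]], [0, [0, 0, 0], [0, 0, 0]]]}}

```text
clock: 13.98
eef_pos: [589.4, 375.2, 60.5]
tcp_rot: [-2.359, -0.0, 3.14]
contact_force: [-1.8, 2.9, 4.5]
opening: 0.106
```

Contact shows as +4.5 N at the grasp height. Now I'll release and back off along the tool axis.

Call:
{"op": "servo_tool", "data": {"rows": [[15, [0, 0, 0], [0, 0, 0]], [25, [0, 0, 0], [0, 0, 0]], [35, [0, 0, 0], [0, 0, 0]], [45, [0, 0, 0], [0, 0, 0]], [45, [0, 0, 0], [0, 0, 0]], [45, [0, 0, -5], [0, 0, 0]], [45, [0, 0, -15], [0, 0, 0]], [45, [0, 0, -25], [0, 0, 0]]]}}

```text
clock: 14.98
eef_pos: [589.4, 407.2, 92.0]
tcp_rot: [-2.359, -0.002, 3.14]
contact_force: [-0.0, 0.3, -0.2]
opening: 0.525
```

Call:
{"op": "servo_tool", "data": {"rows": [[45, [0, 0, -40], [0, 0, 0]], [45, [0, -20, -40], [0, 0, 0]], [45, [0, -40, -40], [0, 0, 0]], [20, [0, -40, -40], [0, 0, 0]], [0, [0, -10, -10], [0, 0, 0]]]}}

```text
clock: 15.6
eef_pos: [590.3, 450.2, 295.5]
tcp_rot: [-2.365, 0.005, 3.141]
contact_force: [-0.7, -0.5, -0.6]
opening: 0.108
```

Run:
```python
from h import *
F={n:grab_frame(n) for n in CAL}
for n in F: cv2.imwrite(f'pics/{n}6.png',F[n])
F0={n:cv2.imread(f'pics/{n}0.png') for n in CAL}
R={n:colour(F[n],172,8)*near(n,[590,292,50],75) for n in F}
def cost(p): return sum(np.abs(hullmask(n,[place(lug(s),p[0],p[1],6,p[2]) for s in(-1,1)])*(1-0.95*(hullmask(n,[place(circ(78,46),p[0],p[1],6,p[2])])>.5))-R[n]).sum() for n in F)
print('dish now',fit(cost,[588,282,1.57],[8,8,.1]))
# refine keys: free z, also screwdriver moved?
a=cv2.absdiff(F["top"],F0["top"]).max(2);print('top diff screwdriver/panel/tin',[(a[y0:y1,x0:x1]>40).sum() for y0,y1,x0,x1 in((232,305,230,250),(95,135,190,268),(115,150,335,370))])
# route: retreat high then over terminal, key normal approach
yaw=0.016;Rk=(Ro.from_euler('z',yaw)*Ro.from_euler('y',-20,degrees=True)).as_matrix()
for nm,k in(('Y',58),('R',0),('G',-58)):
    print(nm,Rk@np.array([0,k,0])+[545.9,-244.5,65.3],'normal',Rk[:,2])
b=F["scene"];cv2.imwrite('pics/c6.png',np.hstack([cv2.resize(F["scene"][120:330,190:450],(460,372)),cv2.resize(F["top"][110:270,80:225],(337,372))]))
```

```text
dish now (array([588.64562318, 281.3251026 ,   1.56137733]), np.float64(209.440625))
top diff screwdriver/panel/tin [np.int64(0), np.int64(0), np.int64(0)]
Y [ 544.97203959 -186.50742384   65.3       ] normal [-0.34197637 -0.00547209  0.93969262]
R [ 545.9 -244.5   65.3] normal [-0.34197637 -0.00547209  0.93969262]
G [ 546.82796041 -302.49257616   65.3       ] normal [-0.34197637 -0.00547209  0.93969262]
```

View pics/c6.png

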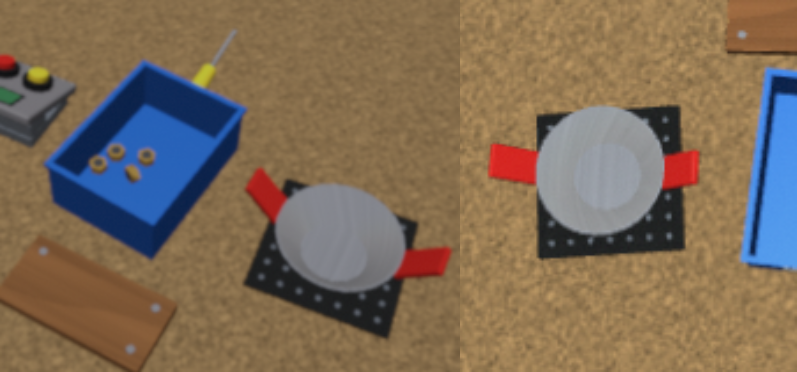

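The dish stands upright in the middle of the mat, with four nuts in the bin and the bystanders unmoved. Next are the keys.

```bash
cat >> h.py <<'E'
def Rkey(yaw=.016):
    z=-(Ro.from_euler('z',yaw)*Ro.from_euler('y',-20,degrees=True)).as_matrix()[:,2];y=Ro.from_euler('z',yaw).apply([0,1,0]);return np.c_[np.cross(y,z),y,z]
KN=-Rkey()[:,2]
KEY=dict(Y=np.array([545,-186.5,65.3]),G=np.array([546.8,-302.5,65.3]))
def interp(P,Q,RP,RQ,n):
    d=(Ro.from_matrix(RP).inv()*Ro.from_matrix(RQ)).as_rotvec()
    return [(P+(Q-P)*i/n,(Ro.from_matrix(RP)*Ro.from_rotvec(d*i/n)).as_matrix()) for i in range(1,n+1)]
E
python3 - <<'E'
from h import *
s=sense();p=np.array(s["eef_pos"]);R=Ro.from_euler('xyz',s["tcp_rot"]).as_matrix()
T=KEY['Y']+KN*100;print(T)
path(interp(p,T+[0,0,100],R,Rkey(),15)+interp(T+[0,0,100],T,Rkey(),Rkey(),2))
for a in(-.3,-.5):print([wrist(Rkey(),a,t) for t in(1.8,2.2)])
E
```

```text
[ 510.80236343 -187.04720888  159.26926208]
[0, [5.2, -28.7, 31.4], [-3.0, -1.3, 0.5]]
[0, [5.7, -30.3, 29.7], [-3.0, -1.3, 0.5]]
[0, [6.1, -31.8, 28.0], [-3.0, -1.3, 0.5]]
[0, [6.4, -33.3, 26.2], [-3.0, -1.3, 0.5]]
[0, [6.7, -34.6, 24.3], [-3.0, -1.3, 0.5]]
[0, [7.0, -35.9, 22.3], [-3.0, -1.3, 0.5]]
[0, [7.2, -37.0, 20.3], [-3.0, -1.3, 0.5]]
[0, [7.3, -38.1, 18.2], [-3.0, -1.3, 0.5]]
[0, [7.4, -39.0, 16.0], [-3.0, -1.3, 0.5]]
[0, [7.4, -39.9, 13.8], [-3.0, -1.3, 0.5]]
[0, [7.4, -40.6, 11.6], [-3.0, -1.3, 0.5]]
[0, [7.3, -41.2, 9.3], [-3.0, -1.3, 0.5]]
[0, [7.1, -41.6, 7.0], [-3.0, -1.3, 0.5]]
[0, [6.9, -42.0, 4.7], [-3.0, -1.3, 0.5]]
[0, [6.7, -42.2, 2.4], [-3.0, -1.3, 0.5]]
[0, [17.1, -0.0, 47.0], [0.0, 0.0, 0.0]]
[0, [17.1, 0.0, 47.0], [0.0, 0.0, 0.0]]
end [ 510.8 -187.   159.3]
[array([ 0.13,  1.01, -1.94]), array([ 0.18,  0.62, -2.02])]
[array([ 0.2 ,  1.04, -2.16]), array([ 0.28,  0.65, -2.29])]
```

Call:
{"op": "servo_tool", "data": {"rows": [[0, [5, -28.5, 31], [-3, -1.3, 0.5]], [0, [5.5, -30.5, 29.5], [-3, -1.3, 0.5]], [0, [6, -32, 28], [-3, -1.3, 0.5]], [0, [6.5, -33.5, 26], [-3, -1.3, 0.5]], [0, [6.5, -34.5, 24.5], [-3, -1.3, 0.5]], [0, [7, -36, 22.5], [-3, -1.3, 0.5]], [0, [7, -37, 20.5], [-3, -1.3, 0.5]], [0, [7.5, -38, 18], [-3, -1.3, 0.5]]]}}

```text
clock: 16.7
eef_pos: [546.5, 108.0, 270.8]
tcp_rot: [-2.776, 0.186, -3.103]
contact_force: [1.0, -0.6, 0.6]
opening: 0.002
```

Call:
{"op": "servo_tool", "data": {"rows": [[0, [7.5, -39, 16], [-3, -1.3, 0.5]], [0, [7.5, -40, 14], [-3, -1.3, 0.5]], [0, [7.5, -40.5, 11.5], [-3, -1.3, 0.5]], [0, [7.5, -41, 9.5], [-3, -1.3, 0.5]], [0, [7, -41.5, 7], [-3, -1.3, 0.5]], [0, [7, -42, 4.5], [-3, -1.3, 0.5]], [0, [6.5, -42, 2.5], [-3, -1.3, 0.5]], [0, [0, 0, 0], [0, 0, 0]]]}}

```text
clock: 17.7
eef_pos: [507.4, -190.4, 253.1]
tcp_rot: [3.129, 0.352, 3.14]
contact_force: [-0.9, -0.3, -0.6]
opening: -0.0
```

Run:
```python
from h import *
s=sense();p=np.array(s["eef_pos"]);R=Ro.from_euler('xyz',s["tcp_rot"]).as_matrix()
print(p,s["tcp_rot"],s["qpos"])
path(interp(p,KEY['Y']+KN*30,R,Rkey(),4))
```

```text
[ 507.35243054 -190.39747743  253.07661292] [3.12949124 0.35198943 3.14030939] [-0.46666506  0.04954062  2.01717703  0.23825347  0.77728209 -2.18354697]
[0, [7.3, 0.5, 39.8], [0.1, 0.0, -0.2]]
[0, [7.3, 0.6, 39.8], [0.1, 0.0, -0.2]]
[0, [7.3, 0.6, 39.8], [0.1, 0.0, -0.2]]
[0, [7.2, 0.7, 39.8], [0.1, 0.0, -0.2]]
end [ 534.7 -186.7   93.5]
```

Call:
{"op": "servo_tool", "data": {"rows": [[0, [7.5, 0.5, 40], [0.1, 0, -0.2]], [0, [7.5, 0.5, 40], [0.1, 0, -0.2]], [0, [7, 0.5, 40], [0.1, 0, -0.2]], [0, [7, 0.5, 40], [0.1, 0, -0.2]], [0, [0, 0, 0], [0, 0, 0]], [0, [0, 0, 0], [0, 0, 0]]]}}

```text
clock: 18.45
eef_pos: [537.4, -183.1, 95.3]
tcp_rot: [-3.14, 0.354, -3.12]
contact_force: [0.5, 1.3, 0.7]
opening: 0.0
```

Run:
```python
from h import *
s=sense();p=np.array(s["eef_pos"]);R=Ro.from_euler('xyz',s["tcp_rot"]).as_matrix()
print(p,s["tcp_rot"],'to key (tool)',R.T@(KEY['Y']-p))
F={n:grab_frame(n) for n in CAL}
cv2.imwrite('pics/c7.png',np.hstack([cv2.resize(F["scene"][110:210,130:250],(420,350)),cv2.resize(F["top"][150:250,280:390],(380,345))[:345] if 0 else cv2.resize(F["top"][150:250,280:390],(380,350))]))
```

```text
[ 537.4095045  -183.08731491   95.29419778] [-3.14012863  0.35388486 -3.12042055] to key (tool) [ 3.34355346 -3.52760653 30.74557829]
```

View pics/c7.png

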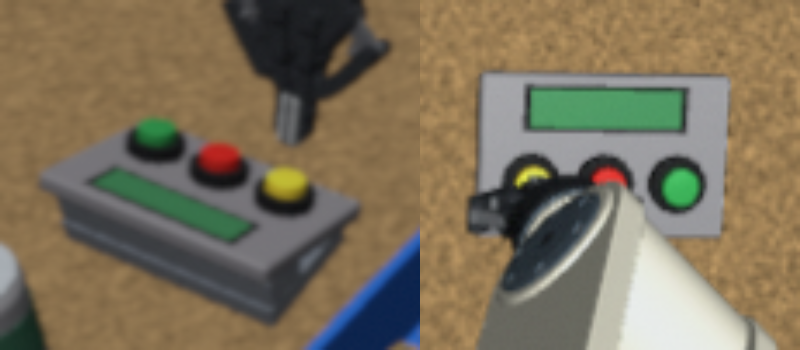

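The shut fingertips (scene crop (290,140)) stand ~30 mm above the yellow key (285,185). I'll correct sideways and descend in small steps.

Call:
{"op": "servo_tool", "data": {"rows": [[0, [3, -3.5, 8], [0, 0, 0]], [0, [0, 0, 10], [0, 0, 0]], [0, [0, 0, 7], [0, 0, 0]], [0, [0, 0, 2], [0, 0, 0]], [0, [0, 0, 0], [0, 0, 0]]]}}

```text
clock: 19.18
eef_pos: [543.8, -187.3, 68.1]
tcp_rot: [-3.14, 0.354, -3.121]
contact_force: [-0.2, -0.3, -0.4]
opening: -0.005
```

Call:
{"op": "servo_tool", "data": {"rows": [[0, [0, 0, 1.5], [0, 0, 0]], [0, [0, 0, 1.5], [0, 0, 0]], [0, [0, 0, 0], [0, 0, 0]]]}}

```text
clock: 19.55
eef_pos: [544.9, -187.3, 65.6]
tcp_rot: [-3.14, 0.354, -3.121]
contact_force: [-0.3, 0.4, -0.3]
opening: -0.003
```

Call:
{"op": "servo_tool", "data": {"rows": [[0, [0, 0, 1.5], [0, 0, 0]], [0, [0, 0, 1.5], [0, 0, 0]], [0, [0, 0, 0], [0, 0, 0]]]}}

```text
clock: 19.92
eef_pos: [546.0, -187.4, 62.8]
tcp_rot: [-3.14, 0.354, -3.121]
contact_force: [-0.3, 0.5, 1.9]
opening: 0.002
```

Call:
{"op": "servo_tool", "data": {"rows": [[0, [0, 0, 1.5], [0, 0, 0]], [0, [0, 0, 1.5], [0, 0, 0]], [0, [0, 0, 0], [0, 0, 0]]]}}

```text
clock: 20.3
eef_pos: [547.1, -187.3, 59.9]
tcp_rot: [-3.14, 0.354, -3.121]
contact_force: [-0.7, 0.3, 3.8]
opening: 0.003
```

Call:
{"op": "servo_tool", "data": {"rows": [[0, [0, 0, 1.2], [0, 0, 0]], [0, [0, 0, 1], [0, 0, 0]], [0, [0, 0, 0], [0, 0, 0]]]}}

```text
clock: 20.68
eef_pos: [547.7, -187.3, 58.3]
tcp_rot: [-3.14, 0.355, -3.121]
contact_force: [-6.4, 0.2, 11.6]
opening: 0.003
```

Call:
{"op": "servo_tool", "data": {"rows": [[0, [0, 0, 0.8], [0, 0, 0]], [0, [0, 0, 0], [0, 0, 0]]]}}

```text
clock: 20.92
eef_pos: [547.8, -187.3, 58.2]
tcp_rot: [-3.14, 0.355, -3.121]
contact_force: [-12.4, 0.4, 22.5]
opening: -0.001
```

Yellow is bottomed: it stopped moving and the force rose to 25 N. Retreat, then across to green.

Call:
{"op": "servo_tool", "data": {"rows": [[0, [0, 0, -5], [0, 0, 0]], [0, [0, 0, -20], [0, 0, 0]], [0, [0, 0, -25], [0, 0, 0]], [0, [0, -25, 0], [0, 0, 0]], [0, [0, -45, 0], [0, 0, 0]], [0, [0, -35, 0], [0, 0, 0]], [0, [0, -11, 0], [0, 0, 0]], [0, [0, 0, 0], [0, 0, 0]]]}}

```text
clock: 21.92
eef_pos: [532.6, -303.5, 103.8]
tcp_rot: [-3.14, 0.354, -3.122]
contact_force: [0.5, 0.3, -0.5]
opening: -0.0
```

Run:
```python
from h import *
s=sense();p=np.array(s["eef_pos"]);R=Ro.from_euler('xyz',s["tcp_rot"]).as_matrix()
print(p,s["contact_force"],'to key (tool)',R.T@(KEY['G']-p))
F={n:grab_frame(n) for n in CAL}
cv2.imwrite('pics/c8.png',np.hstack([cv2.resize(F["scene"][110:210,130:250],(420,350)),cv2.resize(F["top"][150:250,280:390],(380,350))]))
```

```text
[ 532.63489316 -303.52438773  103.80279153] [ 0.53115365  0.32968012 -0.46833622] to key (tool) [2.67890773e-02 7.98977935e-01 4.10307872e+01]
```

View pics/c8.png

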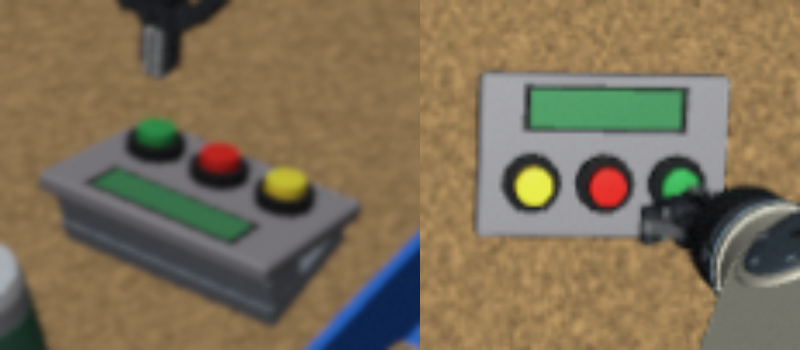

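The fingertips (155,75) line up above the green key (155,130), and yellow has sprung back. Descending.

Call:
{"op": "servo_tool", "data": {"rows": [[0, [0, 1, 10], [0, 0, 0]], [0, [0, 0, 15], [0, 0, 0]], [0, [0, 0, 10], [0, 0, 0]], [0, [0, 0, 4], [0, 0, 0]], [0, [0, 0, 2], [0, 0, 0]], [0, [0, 0, 1.5], [0, 0, 0]], [0, [0, 0, 0], [0, 0, 0]]]}}

```text
clock: 22.9
eef_pos: [547.7, -302.4, 64.5]
tcp_rot: [-3.139, 0.354, -3.121]
contact_force: [-0.2, 0.0, 0.6]
opening: 0.002
```

Call:
{"op": "servo_tool", "data": {"rows": [[0, [0, 0, 1.5], [0, 0, 0]], [0, [0, 0, 1.5], [0, 0, 0]], [0, [0, 0, 0], [0, 0, 0]]]}}

```text
clock: 23.28
eef_pos: [548.9, -302.5, 61.7]
tcp_rot: [-3.139, 0.355, -3.121]
contact_force: [-0.5, -0.4, 2.7]
opening: 0.0
```

Call:
{"op": "servo_tool", "data": {"rows": [[0, [0, 0, 1], [0, 0, 0]], [0, [0, 0, 1], [0, 0, 0]], [0, [0, 0, 0], [0, 0, 0]]]}}

```text
clock: 23.65
eef_pos: [549.6, -302.5, 59.8]
tcp_rot: [-3.139, 0.354, -3.121]
contact_force: [-0.5, -0.4, 3.6]
opening: 0.0
```

Call:
{"op": "servo_tool", "data": {"rows": [[0, [0, 0, 1], [0, 0, 0]], [0, [0, 0, 1], [0, 0, 0]], [0, [0, 0, 0], [0, 0, 0]]]}}

```text
clock: 24.02
eef_pos: [550.1, -302.5, 58.5]
tcp_rot: [-3.139, 0.355, -3.121]
contact_force: [-7.1, 0.2, 13.9]
opening: 0.001
```

Call:
{"op": "servo_tool", "data": {"rows": [[0, [0, 0, 0.8], [0, 0, 0]], [0, [0, 0, 0], [0, 0, 0]]]}}

```text
clock: 24.28
eef_pos: [550.2, -302.5, 58.3]
tcp_rot: [-3.139, 0.355, -3.121]
contact_force: [-13.5, 1.6, 21.7]
opening: 0.002
```

Green is bottomed as well. Retreat and do a last check.

Call:
{"op": "servo_tool", "data": {"rows": [[0, [0, 0, -5], [0, 0, 0]], [0, [0, 0, -20], [0, 0, 0]], [0, [0, 0, -35], [0, 0, 0]], [0, [0, 0, -40], [0, 0, 0]], [0, [0, 0, -30], [0, 0, 0]], [0, [0, 0, -10], [0, 0, 0]], [0, [0, 0, 0], [0, 0, 0]]]}}

```text
clock: 25.15
eef_pos: [501.9, -303.0, 188.3]
tcp_rot: [-3.14, 0.354, -3.121]
contact_force: [-0.1, 0.0, -0.0]
opening: -0.0
```

Run:
```python
from h import *
F={n:grab_frame(n) for n in CAL};s=sense();print(s["contact_force"],s["eef_pos"])
R={n:colour(F[n],172,8)*near(n,[590,292,50],75) for n in F}
def cost(p): return sum(np.abs(hullmask(n,[place(lug(k),p[0],p[1],6,p[2]) for k in(-1,1)])*(1-0.95*(hullmask(n,[place(circ(78,46),p[0],p[1],6,p[2])])>.5))-R[n]).sum() for n in F)
print('dish',fit(cost,[588,282,1.57],[8,8,.1]))
cv2.imwrite('pics/c9.png',F["scene"])
```

```text
[-0.12396445 -0.16176925  0.33083855] [ 501.61668013 -302.54590095  187.07176689]
dish (array([588.94339886, 281.31770954,   1.56493431]), np.float64(212.253125))
```

View pics/c9.png

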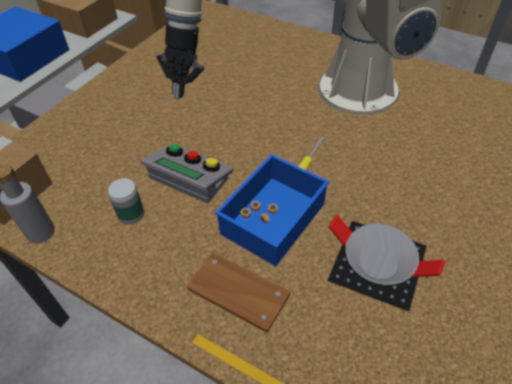

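The final picture shows four nuts in the bin near (260,211) and the empty dish upright on the mat at (380,255). The bystanders are in place and the robot is clear.

```bash
python3 -c "from rig import sign_off;print(sign_off())"
```

```text
the job is handed in; nothing more can be done
None
```

The job is done and handed in at about 25 s on the robot's clock. I gripped the dish by its +y lug and tipped it to about 118° over the bin. Then I set it back on the mat and pressed yellow, then green.

What the last checks showed:
- **Nuts:** all four lie in the bin in the final picture, and the dish is empty.
- **Dish:** it stands upright at about (589, 281) mm. The mat's centre fitted at about (584, 282) mm, so the foot is well inside it. The dish did not slip in the grip.
- **Keys:** each key stopped moving as the force rose to about 25 N, well past the 5 N it needs. I have no direct reading of key travel. The red key was never touched.
- **Bystanders:** the tin, screwdriver and panel look the same in the final picture. A picture comparison after the dish was set down, before the key presses, also showed no change.
- **Robot:** it ended clear of everything, with about 0 N on the tool.

No check failed. The two cameras' first position fits for the dish differed by about 4 mm, so I used the middle, and the grip went on cleanly.

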